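# Stow the stick lamps heavy end down, charge the stout one

## Robot

A 7-joint arm with a two-finger parallel gripper is mounted at the origin on the work surface. World frame = base frame: x ahead of the robot, y to its left, z up, the work surface at z = 0. Lengths are in mm, angles in degrees, forces in N, time in s.
With the tool pointing down it reaches from about 350 to 900 mm from the base axis. Payload 8.1 kg.
Tool frame: the origin (TCP) lies at the very end of the fingers, on their centre line; the grasp point (between the pads) lies ctrl.grasp_offset behind it (ctrl.grasp_offset is the distance from the TCP to the grasp point, in mm); z points along the fingers, y is the line along which they close (so a half turn about z gives the same grasp; the last joint's range is limited). The gripper opens to 92 mm and grips with 3 to 60 N. Pads are 19 mm wide; open, the fingers measure 130 mm over their backs; the gripper's body (75 mm by 190 mm) begins 47 mm behind the grasp point.
Start: joints at [68.835, 24.895, 1.432, 90.138, -0.665, 64.973, -4.303], TCP at [164.754, -602.909, 194.342] pointing down, gripper open.
Joint ranges: [-149.89, 149.89], [-25.12, 119.58], [-72.63, 75.52], [4.76, 147.25], [-75.54, 255.54], [6.69, 114.76], [-157.13, 157.13]. Speed limits (degrees/s): [127.2, 127.2, 172.46, 172.46, 180, 180, 180].

## Interface

Orientations are given as a 3x3 rotation matrix whose columns are the frame's x, y, z axes.
In Python, from station import ctrl, release, clamp, solver, read_state, capture, camera_info, hand_in gives the robot as it stands. The module is installed in compiled form; this text tells all that it offers. Calls block until the motion is done:
- ctrl.movep(position, orientation): joint-space move of the TCP to a pose.
- ctrl.movel(position, frame=None, speed=150, until_force=None): straight line of the TCP; frame=None keeps the orientation; speed is the mean speed in mm/s. With until_force (N) it stops when the force on the tool has changed by that much, and returns True; else False.
- ctrl.movej(angles): joint-space move.
- release() and clamp(newtons=None): open the fingers fully, or close them until they stop; newtons is the grip in N (None keeps the last).
- ctrl.hold(seconds).
- solver.inverse_kinematics(position, orientation): joint angles nearest the present ones, or None.
- read_state(): the state.
- capture(name): name is "side" or "top" or "wrist"; returns the picture (420x560x3 uint8, red, green, blue); there is no depth.
- camera_info(name): a dict with "K" (3x3 intrinsics, pixels), "origin" and "orientation" of the camera in the world. Camera axes: x right, y down, z forward; pixel columns grow to the right and rows downward; lengths in mm; the calibration is good to about 2 mm. The wrist camera is an equidistant fisheye: a pixel r from the principal point sees the ray r / f radians off the axis. A picture is of the moment at which its call begins: read the wrist's pose just before it. camera_info takes no time and is no camera call; for the wrist camera it gives the pose at the moment of the call.
A pose or a line that the arm cannot do raises ctrl.Unreachable and nothing moves.
- hand_in(): hands the job in; it is judged then, once.
The state is a dict: "time_s": time; "joint_pos": joint angles; "joint_velocities": joint speeds; "tau": joint torques, N m; "ee_pos": TCP position; "eef_rot": TCP orientation; "force": force on the tool from outside, world axes, zero at the start; "moment": the same for the moment, N m; "finger_gap": opening from 0.0 (shut) to 1.0 (fully open); "grasp_force": force on a finger pad.
Only numpy, scipy, OpenCV 4.12 (cv2) and the standard library are available. Lean on these libraries where they do the work, as an engineer would, in place of code of your own. Each camera call takes 0.05 s, during which the arm holds its last target. There are 200 camera calls.

## Task

Put the stick lamps away. First switch the charger off by throwing its lever fully back towards the cradle, then load the stout lamp into it, with its round boss pressed back against the sprung contact plate and its plain end down under the retaining lip; only then throw the lever fully over again, away from the lamp, to switch on. Each slim lamp hides a battery in one end: lift it at mid-length to find which end is heavy, and lay it in a channel of its own in the sloping rack, heavy end down against the foot board; leave the bowl, jar and tin alone.

Things in the scene. Friction and masses are not known exactly. Their poses are not given: they have to be found in the camera images.
- slim1_mid (a point): slim stick lamp 1, 130 mm long, 26 x 26 mm square section, grey, black cap at each end, white lens strip. Both ends look alike, but a hidden battery in one of them (differs from lamp to lamp) puts the balance point of its 0.28 kg about 35 mm off the middle. This point is its centre; x runs along its length. May be absent.
- slim2_mid (a point): slim stick lamp 2, 130 mm long, 26 x 26 mm square section, grey, black cap at each end, white lens strip. Both ends look alike, but a hidden battery in one of them (differs from lamp to lamp) puts the balance point of its 0.28 kg about 35 mm off the middle. This point is its centre; x runs along its length. May be absent.
- slim3_mid (a point): slim stick lamp 3, 130 mm long, 26 x 26 mm square section, grey, black cap at each end, white lens strip. Both ends look alike, but a hidden battery in one of them (differs from lamp to lamp) puts the balance point of its 0.28 kg about 35 mm off the middle. This point is its centre; x runs along its length. May be absent.
- slim4_mid (a point): slim stick lamp 4, 130 mm long, 26 x 26 mm square section, grey, black cap at each end, white lens strip. Both ends look alike, but a hidden battery in one of them (differs from lamp to lamp) puts the balance point of its 0.28 kg about 35 mm off the middle. This point is its centre; x runs along its length. May be absent.
- stout_mid (a point): the one stout stick lamp, 110 mm long, 36 x 36 mm square section, grey with black ends, 0.38 kg, evenly balanced; one end (its -x end) carries a round steel contact boss, 22 mm across and 12 mm long (within the 110 mm), the other end is plain and flat. This point is its centre; x runs along its length.
- stout_boss (a point): centre of the end face of the stout lamp's round contact boss, 55 mm from the lamp's centre
- slim1: underside centre of slim lamp 1 (13 mm below its centre along its own z); same axes
- slim2: underside centre of slim lamp 2 (13 mm below its centre along its own z); same axes
- slim3: underside centre of slim lamp 3 (13 mm below its centre along its own z); same axes
- slim4: underside centre of slim lamp 4 (13 mm below its centre along its own z); same axes
- stout: underside centre of the stout lamp (18 mm below its centre along its own z); same axes
- rack: fixed wooden rack, 270 mm wide (y): a board sloping at 25 degrees, low end at the rack's -x side. Four channels up the slope, centred at y = -96, -32, 32, 96 mm, 40 mm wide between divider blocks 16 mm high that reach only 36 mm up from the foot. A slim lamp home in a channel has its centre at x = -12, z = 69 mm. Origin on the table under the rack's middle.
- restbar: steel rest bar across the rack's upper slope, its middle 110 mm up from the foot; the lamps' upper ends lie on it. A slim lamp stored heavy end down loads it with under 1 N, heavy end up with over 1.6 N. Between bar and the lowest 34 mm the board lies 4 mm deeper
- rack_foot (a point): where the rack's slope meets its foot board (which stands 16 mm proud of the slope), at y = 0: rack x = -65, z = 30 mm; the slope rises from here along (cos 25, 0, sin 25) in rack axes; a lamp's low end rests against the foot board
- charger: fixed charging cradle for the stout lamp: black base 285 x 80 mm, long axis x, floor 14 mm above the table; sprung copper plate at -x, lip at +x, switch lever beyond it at x = 142 mm. Origin on the table under the seated lamp, whose centre is then at x = 0, y = 0, z = 32 mm. Guide blocks 12 mm high, 46 mm apart, at x = -51..-29 and 25..47 mm; free for fingers between.
- charger_lip (a point): top inner edge of the steel retaining lip, charger x = 49 mm, 45 mm above the cradle floor; its underside is 39 mm above the floor, and the end wall below it is at x = 55 mm, 10 mm thick. Seated, the lamp end is under the lip with the spring squeezed 6 mm; to pass the lip the spring must be squeezed by over 12 mm
- contact_face (a point): centre of the contact plate's face that meets the lamp; plate 40 mm wide, 68 mm tall from 2 mm above the cradle floor, so the lamp can already push on it from above lip height. At rest the face is at charger x = -49 mm and it yields towards -x
- contact (a joint): how far the contact plate is pushed in, m, 0 at rest to 0.024; spring 300 N/m with 2.4 N preload (about 7 N at 16 mm)
- switch (a joint): charger switch lever, rad (starts on): 0 = off, leaning towards the cradle (charger -x); 1.0 = on, fully over to charger +x; stays where left, moves by a light push
- switch_tip (a point): tip of the switch lever, a 55 mm long steel toggle
- bowl: white bowl, 50 mm high, bystander
- jar: squat storage jar, 70 mm high, bystander
- tin: tin, 75 mm high, bystander
Not all that is in view belongs to the job. Leave any blue or orange look-alike of the stout alone.

How it is judged:
By the outcome, as a careful person would: the job done as asked, in the order asked, and still so for the second after the job is handed in, with the robot touching nothing.
Of slim1, slim2, slim3, slim4 only 2 to 4 are there at a start; the rules pass over those that are not, and their reading is None.
At some moment in a run one of slim1, slim2, slim3, slim4, stout may be knocked a few centimetres aside while the robot is not near it.
Once in a run the grip may slacken for a moment while it holds something.
It also fails if it takes over 210 s, if anything falls off the work surface, if the arm or the gripper's body presses on something with over 40 N, if the wrist force passes 120 N, or if a joint passes its speed limit or range.

## Working session

There is one attempt and no reset: what is moved stays moved. The work goes in short steps, each a Python script; the robot and the scene stay as the last script left them, time stands still between calls to the robot, and variables do not carry over. Pictures are saved under pics/ and viewed, at most 14 in all, crops included, and the job is handed in when it is done.

```bash
mkdir -p pics; ls
python3 - <<'E'
from station import *
import cv2,numpy as np
np.set_printoptions(precision=3,suppress=True)
for n in ("top","side"):
    im=capture(n); cv2.imwrite(f"pics/{n}0.png",im[:,:,::-1]); i=camera_info(n); print(n,i)
s=read_state(); print(s, ctrl.grasp_offset)
E
```

```text
pics
top {'K': array([[540.656,   0.   , 275.238],
       [  0.   , 540.656, 211.603],
       [  0.   ,   0.   ,   1.   ]]), 'origin': array([ 404.712,  -32.396, 1647.103]), 'orientation': array([[ 0.004, -0.997,  0.078],
       [-1.   , -0.005, -0.017],
       [ 0.017, -0.078, -0.997]])}
side {'K': array([[381.549,   0.   , 279.308],
       [  0.   , 381.549, 213.78 ],
       [  0.   ,   0.   ,   1.   ]]), 'origin': array([165.618, 623.981, 845.462]), 'orientation': array([[-0.885, -0.345,  0.313],
       [-0.465,  0.632, -0.619],
       [ 0.016, -0.694, -0.72 ]])}
{'time_s': 0.1, 'joint_pos': array([68.835, 24.93 ,  1.43 , 90.182, -0.665, 64.975, -4.305]), 'joint_velocities': array([ 0.044, -0.106,  0.064, -0.146,  0.127, -0.027, -0.004]), 'tau': array([  0.002, -66.913,   0.988, -31.516,  -0.061,   0.037,   0.   ]), 'ee_pos': array([ 164.6  , -602.421,  193.667]), 'eef_rot': array([[ 0.965,  0.264, -0.   ],
       [ 0.264, -0.965,  0.001],
       [-0.   , -0.001, -1.   ]]), 'force': array([ 0.702,  0.143, -1.03 ]), 'moment': array([-0.02 , -0.073, -0.047]), 'grasp_force': 0.0, 'finger_gap': 0.9994929860648968} 18.8
```

View pics/top0.png

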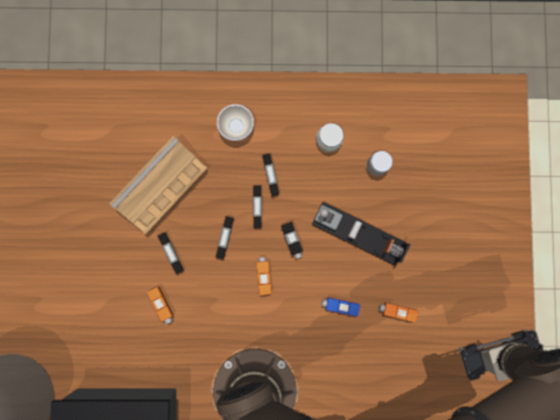

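View pics/side0.png

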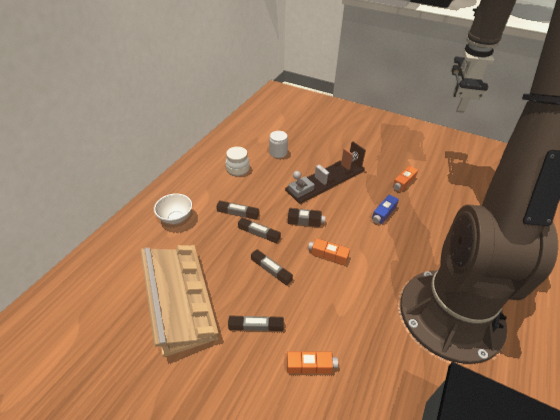

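Top view: slim lamps at (271,175), (257,207), (225,238) and (171,253). The grey/black stout is at (292,240) with its boss at (297,256). The blue and orange look-alikes are at (342,307), (400,313), (264,278) and (160,305). The charger is at (360,233) with its lever near (327,215), and the rack is at (158,185). The only grey stout-shaped one is at (292,240), so I'll confirm it in a crop.

```bash
cat > h.py <<'E'
from station import *
import cv2,numpy as np
np.set_printoptions(precision=2,suppress=True)
def ray(name,u,v,info=None):
    i=info or camera_info(name);K=i["K"];x=(u-K[0,2])/K[0,0];y=(v-K[1,2])/K[1,1]
    if name=="wrist":
        r=np.hypot(x,y);s=np.sin(r)/max(r,1e-9);d=np.array([x*s,y*s,np.cos(r)])
    else: d=np.array([x,y,1.])
    d=i["orientation"]@d
    return np.array(i["origin"]),d/np.linalg.norm(d)
def onz(name,u,v,z,info=None):
    o,d=ray(name,u,v,info); return o+d*(z-o[2])/d[2]
def proj(name,p,info=None):
    i=info or camera_info(name);K=i["K"];c=i["orientation"].T@(np.array(p,float)-i["origin"])
    if name=="wrist":
        r=np.hypot(c[0],c[1]);t=np.arctan2(r,c[2]);c=np.array([c[0]/r*t,c[1]/r*t,1])
    c=c/c[2]; return K[0,0]*c[0]+K[0,2],K[1,1]*c[1]+K[1,2]
def down(yaw):  # finger-closing axis y at world angle yaw (deg)
    a=np.radians(yaw);y=np.array([np.cos(a),np.sin(a),0]);z=np.array([0,0,-1.]);return np.c_[np.cross(y,z),y,z]
def dark(im,th=60): return (im.max(2)<th).astype(np.uint8)
E
python3 - <<'E'
from h import *
im=cv2.imread("pics/top0.png");c=im[90:330,100:420]
cv2.imwrite("pics/crop0.png",cv2.resize(c,(800,600),interpolation=cv2.INTER_CUBIC))
hsv=cv2.cvtColor(im,cv2.COLOR_BGR2HSV)
m=((hsv[...,1]<70)|(im.max(2)<50)).astype(np.uint8)
m[:90]=0;m[330:]=0;m[:,:100]=0;m[:,420:]=0
n,l,st,ce=cv2.connectedComponentsWithStats(m)
for k in range(1,n):
    if st[k,4]<60: continue
    ys,xs=np.where(l==k);r=cv2.minAreaRect(np.c_[xs,ys].astype(np.float32))
    print(st[k,4],r, onz("top",*r[0],26))
E
```

```text
1103 ((235.0, 122.0), (36.0, 36.0), 90.0) [804.68  64.13  26.  ]
622 ((329.50006103515625, 137.00003051757812), (25.93838882446289, 29.06888198852539), 26.56505012512207) [ 760.57 -223.84   26.  ]
474 ((144.45289611816406, 172.8984375), (5.0931243896484375, 92.69489288330078), 43.31531524658203) [646.66 335.08  26.  ]
487 ((379.5000305175781, 163.00001525878906), (21.92030906677246, 26.16295051574707), 45.0) [ 681.59 -375.78   26.  ]
302 ((270.45880126953125, 174.56471252441406), (40.99985885620117, 8.677218437194824), 77.47119140625) [644.02 -44.53  26.  ]
297 ((257.0, 206.5), (41.0, 8.0), 90.0) [546.87  -4.48  26.  ]
2242 ((360.1315612792969, 233.86642456054688), (96.63939666748047, 24.816251754760742), 26.13100242614746) [ 465.96 -314.93   26.  ]
313 ((224.17649841308594, 237.2941436767578), (8.731282234191895, 40.74597930908203), 14.03624439239502) [453.86  93.08  26.  ]
371 ((292.4827880859375, 240.70687866210938), (36.21059036254883, 12.255891799926758), 68.19859313964844) [ 444.54 -111.45   26.  ]
328 ((170.10243225097656, 252.721923828125), (40.788333892822266, 8.939908027648926), 65.224853515625) [407.2  253.49  26.  ]
64 ((343.5, 307.5), (7.0, 9.0), 90.0) [ 246.84 -263.51   26.  ]
```

View pics/crop0.png

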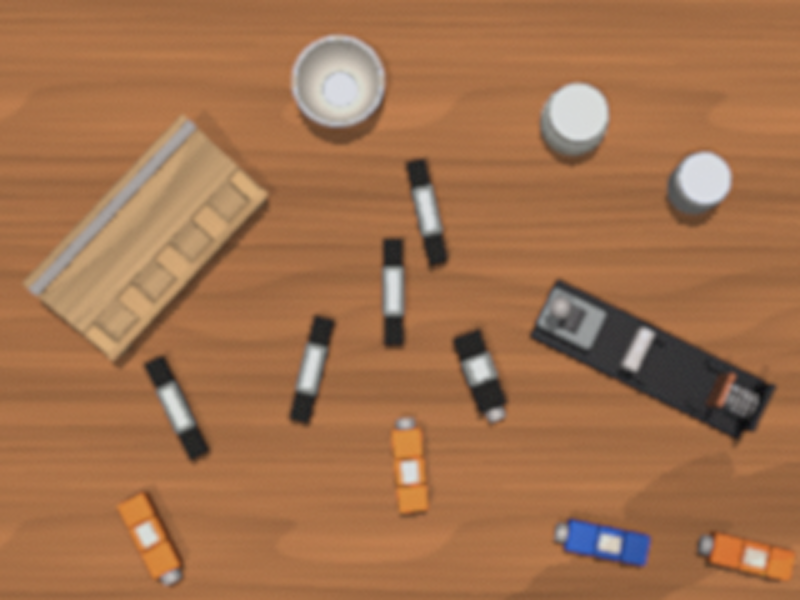

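The crop confirms the stout: grey with black ends at crop (480,375), steel boss at the lower end (495,413). The look-alikes are blue or orange. Next I'll look at the charger and rack from close up.

Run:
```python
from h import *
print(camera_info("wrist"))
R=down(-26)
for yaw in (-26,154):
    q=solver.inverse_kinematics([466,-315,300],down(yaw)); print(yaw,q)
ctrl.movep([440,-300,300],down(-26)); 
print(read_state()["ee_pos"],read_state()["time_s"],camera_info("wrist"))
im=capture("wrist");cv2.imwrite("pics/w1.png",im[:,:,::-1])
```

```text
{'K': array([[325.19,   0.  , 278.14],
       [  0.  , 325.19, 209.91],
       [  0.  ,   0.  ,   1.  ]]), 'origin': array([ 236.81, -583.72,  383.58]), 'orientation': array([[ 0.26, -0.93, -0.26],
       [-0.96, -0.25, -0.07],
       [ 0.  ,  0.27, -0.96]])}
-26 [ 41.16  16.33 -16.61  88.3    4.75  76.06  -1.96]
154 [ -16.66   23.63   66.67   92.7   -22.07   78.37 -153.19]
[ 439.   -301.62  299.49] 1.6583 {'K': array([[325.19,   0.  , 278.14],
       [  0.  , 325.19, 209.91],
       [  0.  ,   0.  ,   1.  ]]), 'origin': array([ 472.76, -235.99,  489.38]), 'orientation': array([[ 0.9 , -0.43, -0.12],
       [-0.44, -0.86, -0.25],
       [ 0.  ,  0.27, -0.96]])}
```

View pics/w1.png

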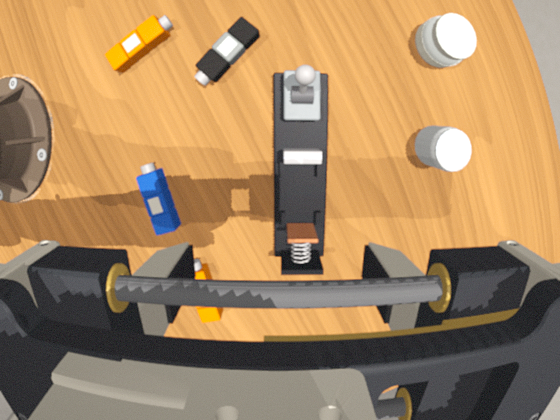

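The wrist picture shows the charger end-on: lever ball at (304,74), lip strip at (302,157) with its inner edge at row ~164, plate top edge near (302,226), and base corners at (274,73) and (328,73).

Run:
```python
from h import *
i=camera_info("wrist")
im=cv2.imread("pics/w1.png")
cv2.imwrite("pics/w1c.png",cv2.resize(im[50:290,240:360],(400,800),interpolation=cv2.INTER_CUBIC)[:600])
A=onz("wrist",274,73,14,i);B=onz("wrist",328,73,14,i);print("corners",A,B,np.linalg.norm(A-B))
m=(im.max(2)<75).astype(np.uint8)
for v in (130,145,175,190,205):
    xs=np.where(m[v,250:350])[0]+250; a,b=onz("wrist",xs.min(),v,14,i),onz("wrist",xs.max()+1,v,14,i);print(v,xs.min(),xs.max(),(a+b)/2,np.linalg.norm(a-b))
for n,u,v,z in (("lipin",283,163.5,59),("lipin",322,163.5,59),("platetop face",287,226,84),("",318,226,84),("ball",304,74,65)):
    print(n,onz("wrist",u,v,z,i))
```

```text
corners [ 497.97 -172.17   14.  ] [ 568.59 -205.24   14.  ] 77.98378122280228Traceback (most recent call last):
  File "<stdin>", line 8, in <module>
    return umr_minimum(a, axis, None, out, keepdims, initial, where)
ValueError: zero-size array to reduction operation minimum which has no identity
```

View pics/w1c.png

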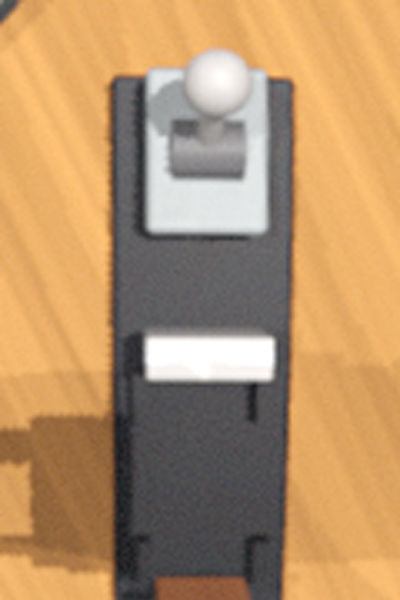

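Run:
```python
from h import *
i=camera_info("wrist")
im=cv2.imread("pics/w1.png");hs=cv2.cvtColor(im,cv2.COLOR_BGR2HSV)
m=(hs[...,1]<80)
L=[];Rr=[]
for v in (80,95,110,125,140,150,172,185,200,215):
    xs=np.where(m[v,255:345])[0]+255; a,b=onz("wrist",xs.min(),v,14,i),onz("wrist",xs.max()+1,v,14,i);print(v,xs.min(),xs.max(),(a+b)/2,np.linalg.norm(a-b));L.append(a);Rr.append(b)
Rr=np.array(Rr);vx,vy,x0,y0=cv2.fitLine(Rr[:,:2].astype(np.float32),cv2.DIST_HUBER,0,.01,.01).ravel();yaw=np.degrees(np.arctan2(vy,vx));yaw+=180*(vy<0)
print("yaw right edge",yaw)
c,s=np.cos(np.radians(yaw)),np.sin(np.radians(yaw));X=np.array([c,s]);Y=np.array([-s,c])
for n,u,v,z in (("lipinL",283.5,164.3,59),("lipinR",322.5,164.3,59),("lipoutL",283.5,150,59),("platebot",302,223,16),("platetop",302,243,84),("base+x end",301,73,14),("boxL",283.5,120,20),("boxR",320.5,120,20),("ball",305,74.5,65),("R",Rr[2][0],0,0)):
    p=onz("wrist",u,v,z,i)
    if n!="R": print(n,p,"along",p[:2]@X,"across",p[:2]@Y)
print("edge across",Rr[:,:2]@Y)
```

```text
80 274 326 [ 527.99 -197.79   14.  ] 76.52278236340932
95 274 327 [ 518.87 -218.04   14.  ] 78.0860639783166
110 274 326 [ 508.52 -237.58   14.  ] 76.82176374161261
125 274 326 [ 498.91 -257.39   14.  ] 77.13675608520303
140 274 326 [ 489.33 -277.24   14.  ] 77.56374482129343
150 275 326 [ 483.59 -290.87   14.  ] 76.451838171817
172 275 325 [ 468.76 -320.17   14.  ] 75.87474389535811
185 275 325 [ 460.31 -337.98   14.  ] 76.53555132832469
200 275 324 [ 449.72 -358.59   14.  ] 75.87546856418219
215 275 323 [ 438.94 -379.7    14.  ] 75.30947759220899
yaw right edge 63.72539520263672
lipinL [ 453.04 -292.84   59.  ] along -62.04012323587162 across -535.8642401378164
lipinR [ 500.11 -315.63   59.  ] along -61.63267280934544 across -588.164385204224
lipoutL [ 461.47 -275.61   59.  ] along -42.85353503817911 across -535.798087135592
platebot [ 436.92 -392.32   16.  ] along -158.37808237490646 across -565.4466408917399
platetop [ 430.15 -395.55   84.  ] along -164.26292377469858 across -560.8093254069405
base+x end [ 532.88 -189.02   14.  ] along 66.40252818229898 across -561.4954930021681
boxL [ 479.57 -240.2    20.  ] along -3.091659503025118 across -536.3507519651163
boxR [ 527.48 -263.02   20.  ] along -2.340268724905694 across -589.4107631835609
ball [ 530.21 -198.03   65.  ] along 57.14279046608336 across -563.0951018579614
edge across [-599.25 -600.82 -599.56 -599.87 -600.28 -600.61 -600.   -600.63 -599.94
 -599.33]
```

```bash
cat >> h.py <<'E'
CO=np.array([455.,-348.,0]);CY=64.0
def yawm(a): a=np.radians(a);return np.array([[np.cos(a),-np.sin(a),0],[np.sin(a),np.cos(a),0],[0,0,1]])
CR=yawm(CY)
def ch(x,y,z): return CO+CR@np.array([x,y,z],float)
E
python3 - <<'E'
from h import *
R=down(CY-90)
clamp(10)
ctrl.movep(ch(212,0,120),R); ctrl.movel(ch(212,0,50),speed=120)
f=ctrl.movel(ch(122,0,50),speed=50,until_force=7)
p=read_state()["ee_pos"];print(f,CR.T@(p-CO),read_state()["force"])
ctrl.movel(p+CR@np.array([15,0,0.]));ctrl.movel(read_state()["ee_pos"]+np.array([0,0,80.]))
release()
ctrl.movep([440,-300,300],R)
im=capture("wrist");cv2.imwrite("pics/w2.png",im[:,:,::-1])
c=im[40:240,200:360,::-1];print(read_state()["time_s"])
cv2.imwrite("pics/w2c.png",cv2.resize(c,None,fx=3,fy=3,interpolation=cv2.INTER_CUBIC))
E
```

```text
True [140.91   0.35  49.64] [1.55 2.86 0.96]
9.4667
```

View pics/w2c.png

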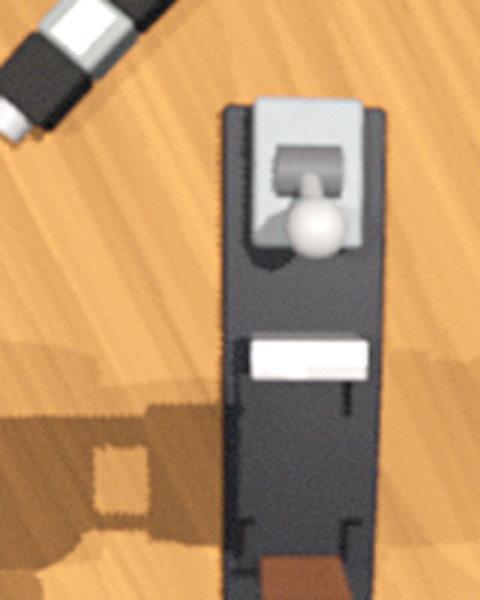

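The lever ball has swung towards the cradle, now at about (305,116) in the full picture. I'll check its charger x, then measure the stout lamp.

```bash
cat >> h.py <<'E'
def blobs(im,near=None,th=78,amin=150):
    """dark black-cap blobs (RGB image): list of (cx,cy,area)"""
    m=((im.max(2)<th)&((im.max(2).astype(int)-im.min(2))<25)).astype(np.uint8)
    n,l,st,ce=cv2.connectedComponentsWithStats(m);return [(ce[k],st[k,4],l==k) for k in range(1,n) if st[k,4]>amin]
E
python3 - <<'E'
from h import *
i=camera_info("wrist");p=onz("wrist",305,115.7,65,i);print("ball charger",CR.T@(p-CO))
ctrl.movep([400,-110,300],down(-69)) # over stout
im=capture("wrist");i=camera_info("wrist");cv2.imwrite("pics/w3.png",im[:,:,::-1]);print(i["origin"])
print(proj("wrist",[444,-111,36],i))
for c,a,_ in blobs(im): print(c,a,onz("wrist",*c,36,i))
E
```

```text
ball charger [117.1   -0.73  65.  ]
[470.2  -84.72 489.46]
(np.float64(288.61327533342524), np.float64(144.1213985711086))
[258.39  21.05] 345 [593.67  -8.74  36.  ]
[292.44  30.8 ] 383 [596.56 -57.97  36.  ]
[180.92  63.93] 391 [500.66  73.01  36.  ]
[71.89 65.87] 298 [454.19 257.04  36.  ]
[235.43  80.3 ] 387 [502.06 -10.22  36.  ]
[152.22 113.89] 427 [419.56  89.93  36.  ]
[291.04 113.46] 458 [485.16 -98.62  36.  ]
[ 76.98 120.16] 335 [373.86 216.65  36.  ]
[321.23 319.35] 32804 [ 197.04 -267.96   36.  ]
[290.13 158.59] 510 [ 425.78 -120.37   36.  ]
[183.8  266.82] 531 [208.63 -25.14  36.  ]
[372.58 266.88] 535 [ 315.88 -305.51   36.  ]
[171.47 312.36] 184 [112.85 -25.54  36.  ]
[385.2  311.72] 158 [ 245.78 -369.2    36.  ]
```

View pics/w3.png

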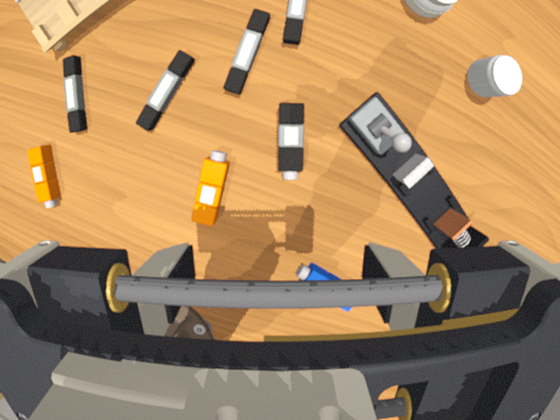

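The stout is at (290,137) with its boss pointing down-image at (290,175). Caps are at (291,113) and (290,159). The lever is fully off, with the ball at x=117. Grasping the stout.

```bash
cat >> h.py <<'E'
def ends(im,i,axis,p0,z,rad=75,sat=80):
    """extent along axis / across of low-saturation pixels near p0 on plane z"""
    hs=cv2.cvtColor(im,cv2.COLOR_RGB2HSV);u0,v0=proj("wrist",p0,i)
    m=(hs[...,1]<sat).astype(np.uint8);n,l=cv2.connectedComponents(m);k=l[int(v0),int(u0)]
    if k==0: return None
    vs,us=np.where(l==k);P=np.array([onz("wrist",u,v,z,i)[:2] for u,v in zip(us,vs)])
    rect=cv2.minAreaRect(P.astype(np.float32));return rect,P
E
python3 - <<'E'
from h import *
i=camera_info("wrist");im=cv2.imread("pics/w3.png")[:,:,::-1].copy()
b=blobs(im);far=[x for x in b if abs(x[0][0]-291)<2 and abs(x[0][1]-113)<2][0];near=[x for x in b if abs(x[0][0]-290)<2 and abs(x[0][1]-158.6)<2][0]
P=[];
for x in (far,near):
    vs,us=np.where(x[2]);P.append(np.array([onz("wrist",u+.0,v,36,i)[:2] for u,v in zip(us,vs)]))
d=P[0].mean(0)-P[1].mean(0);yaw=np.degrees(np.arctan2(d[1],d[0]));X=d/np.linalg.norm(d);Y=np.array([-X[1],X[0]])
for q in P: print(np.percentile(q@X,[0,2,50,98,100]),np.percentile(q@Y,[0,2,50,98,100]))
r,_=ends(im,i,None,[455.5,-109.5,36],36);print(yaw,r)
E
```

```text
[408.05 408.32 421.98 434.9  435.26] [-274.89 -274.61 -259.46 -244.3  -244.1 ]
[342.05 343.46 358.11 373.34 373.65] [-275.92 -274.86 -259.37 -243.93 -243.68]
20.11948440171633 ((448.0074462890625, -112.26545715332031), (105.6703109741211, 34.80255126953125), 21.48785972595215)
```

Run:
```python
from h import *
M=yawm(20.12);c=M@np.array([382.4,-259.4,0]);print(c)
R=down(20.12-90)
ctrl.movep(c+[0,0,120],R);ctrl.movel(c+[0,0,5],speed=100)
clamp(45);s=read_state();print(s["finger_gap"]*92,s["grasp_force"],s["ee_pos"])
ctrl.movel(c+[0,0,150],speed=120)
ctrl.movep(ch(-18,0,150),down(CY-90))
s=read_state();print(s["finger_gap"]*92,s["grasp_force"],s["force"],s["moment"],CR.T@(s["ee_pos"]-CO),s["time_s"])
im=capture("side");cv2.imwrite("pics/s4.png",im[:,:,::-1])
im=capture("wrist");cv2.imwrite("pics/w4.png",im[:,:,::-1])
a=cv2.resize(cv2.imread("pics/s4.png")[80:280,240:440],(560,560));b=cv2.imread("pics/w4.png")[40:320,160:440]
cv2.imwrite("pics/c4.png",np.hstack([cv2.resize(a,(400,400)),cv2.resize(b,(400,400))]))
```

```text
[ 448.29 -112.03    0.  ]
0.314778182811862 0.0 [ 448.31 -112.01    5.01]
0.7311222587400241 0.0 [ 1.03 -0.05 -0.01] [-0.01 -0.04 -0.  ] [-16.53   0.27 149.68] 16.4333
```

View pics/c4.png

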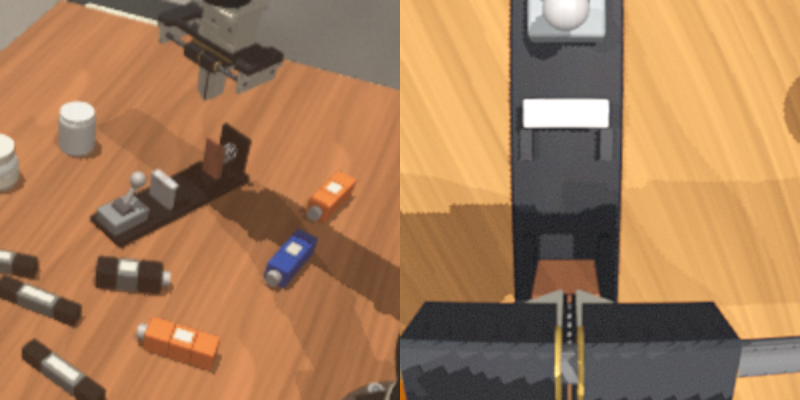

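The grasp missed: the fingers closed empty, and the stout still lies at side (306,217). It may have been knocked. Relocating it.

Run:
```python
from h import *
release();R=down(-69)
ctrl.movep([400,-110,300],R)
im=capture("wrist");i=camera_info("wrist");s=read_state();print(s["ee_pos"],s["finger_gap"],s["eef_rot"])
cv2.imwrite("pics/w5.png",im[:,:,::-1])
for c,a,_ in blobs(im): 
    if c[1]<250: print(c,a,onz("wrist",*c,36,i))
t=capture("top")
hsv=cv2.cvtColor(t,cv2.COLOR_RGB2HSV)
m=((hsv[...,1]<70)|(t.max(2)<50)).astype(np.uint8);n,l,st,ce=cv2.connectedComponentsWithStats(m)
for k in range(1,n):
    if 200<st[k,4]<600 and 100<ce[k][0]<420 and 90<ce[k][1]<330: print(st[k,4],ce[k],onz("top",*ce[k],30))
```

```text
[ 399.95 -110.97  299.44] 0.9995683241853497 [[ 0.93  0.36 -0.  ]
 [ 0.36 -0.93  0.  ]
 [-0.   -0.   -1.  ]]
[257.74  21.01] 347 [593.22  -8.5   36.  ]
[291.78  30.59] 387 [596.25 -57.63  36.  ]
[180.37  64.01] 392 [500.25  73.23  36.  ]
[71.52 66.12] 299 [453.83 257.11  36.  ]
[235.03  80.14] 384 [501.93 -10.12  36.  ]
[152.12 113.67] 434 [419.8   89.76  36.  ]
[290.68 113.33] 464 [484.87 -98.56  36.  ]
[ 76.69 120.34] 332 [373.57 216.73  36.  ]
[289.97 158.51] 503 [ 425.51 -120.51   36.  ]
473 [144.63 172.72] [646.6  333.66  30.  ]
486 [379.49 162.68] [ 681.88 -374.9    30.  ]
300 [270.41 174.36] [644.06 -44.34  30.  ]
296 [256.91 205.81] [548.61  -4.26  30.  ]
314 [224.24 237.18] [454.07  92.58  30.  ]
327 [170.22 252.72] [407.19 252.43  30.  ]
```

Run:
```python
from h import *
c=np.array([448.1,-112,0]);R=down(20.12-90);T=[]
def snap():
    a=capture("side")[150:300,230:380,::-1];b=capture("wrist")[120:400,140:420,::-1];T.append(np.vstack([cv2.resize(a,(260,260),interpolation=cv2.INTER_CUBIC),cv2.resize(b,(260,260))]))
ctrl.movep(c+[0,0,120],R);s=read_state();print(s["finger_gap"],s["ee_pos"]);snap()
print(ctrl.movel(c+[0,0,6],speed=80,until_force=8));s=read_state();print(s["finger_gap"],s["ee_pos"],s["force"]);snap()
clamp(45);s=read_state();print(s["finger_gap"],s["grasp_force"],s["ee_pos"]);snap()
ctrl.hold(.3);s=read_state();print(s["finger_gap"],s["grasp_force"])
cv2.imwrite("pics/c6.png",np.hstack(T))
```

```text
1.000632208515302 [ 448.59 -112.3   120.62]
False
0.9965337169483688 [ 448.46 -112.08    6.39] [ 0.49 -0.53 -0.22]
0.004480255525434006 0.0 [ 448.12 -111.99    6.  ]
0.0052208322102506284 0.0
```

View pics/c6.png

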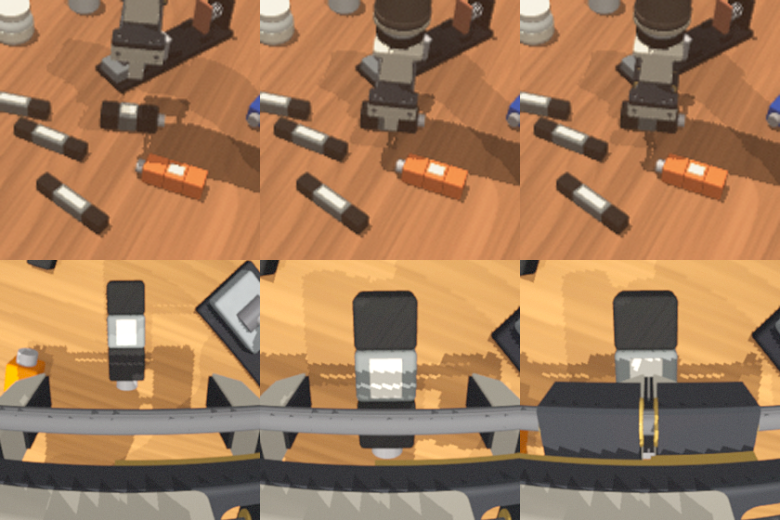

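The fingers closed at a commanded z of 6 while the lamp looks untouched under or behind them. I'll check where the reported TCP projects in the pictures.

Run:
```python
from h import *
i=camera_info("wrist");s=read_state();p=s["ee_pos"];z=s["eef_rot"][:,2]
for d in (0,18.8,40,66): print(d,"wrist",proj("wrist",p-z*d,i),"side",proj("side",p-z*d))
for q in ([485,-98.6,36],[425.5,-120.5,36],[448,-112,36],[448,-112,0]): print(q,proj("side",q),proj("wrist",q,i))
print("s4 pose",proj("side",ch(-16.5,.3,149.7)), "crop", (np.array(proj("side",ch(-16.5,.3,149.7)))-[240,80])*2)
im=capture("side");cv2.imwrite("pics/s7.png",cv2.resize(im[110:260,240:390,::-1],(600,600),interpolation=cv2.INTER_CUBIC))
```

```text
0 wrist (np.float64(276.4134476296911), np.float64(241.589798573235)) side (np.float64(305.65233364480076), np.float64(220.24041261330882))
18.8 wrist (np.float64(276.3096410778781), np.float64(253.5505451063479)) side (np.float64(306.066006273901), np.float64(215.9342983234913))
40 wrist (np.float64(276.16910674952896), np.float64(269.9897298893293)) side (np.float64(306.5444869896099), np.float64(210.9535659704765))
66 wrist (np.float64(275.9516106067651), np.float64(296.0293371757806)) side (np.float64(307.1494167776572), np.float64(204.65656534388782))
[485, -98.6, 36] (np.float64(293.11276984996425), np.float64(211.8893151874201)) (np.float64(276.22775710778336), np.float64(190.5736521381221))
[425.5, -120.5, 36] (np.float64(314.48445410163265), np.float64(214.14352194070258)) (np.float64(276.71249456941354), np.float64(299.7551423917839))
[448, -112, 36] (np.float64(306.3490222442507), np.float64(213.3354287342779)) (np.float64(276.1495290576742), np.float64(261.9526416775167))
[448, -112, 0] (np.float64(305.55332232692894), np.float64(221.60914172845798)) (np.float64(276.36711743505214), np.float64(238.3331028824905))
s4 pose (np.float64(342.49958443717475), np.float64(137.95153292750092)) crop [205.  115.9]
```

View pics/s7.png

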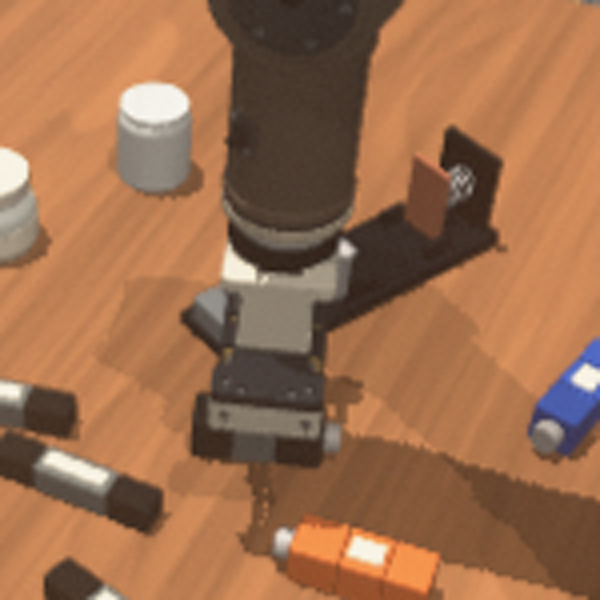

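The side view shows the shut fingers above the lamp rather than around it, so the real fingertips seem to sit higher than the reported TCP. A gentle touch downwards will measure the offset.

Run:
```python
from h import *
p=read_state()["ee_pos"]
f=ctrl.movel([p[0],p[1],-20],speed=15,until_force=3);s=read_state();print(f,s["ee_pos"],s["force"])
ctrl.movel([p[0],p[1],100])
```

```text
True [ 448.17 -112.06    3.92] [-1.08  0.05  6.34]
```

Run:
```python
from h import *
R=down(20.12-90)
ctrl.movep([370,-190,100],R)
ctrl.movel([370,-190,15]); 
f=ctrl.movel([370,-190,-45],speed=20,until_force=3);s=read_state();print("closed",f,s["ee_pos"],s["force"],s["time_s"])
ctrl.movel([370,-190,30]);release()
f=ctrl.movel([370,-190,-45],speed=25,until_force=3);s=read_state();print("open",f,s["ee_pos"],s["force"])
ctrl.movel([370,-190,100])
im=capture("wrist")[100:340];sd=capture("side");print(proj("side",[370,-190,100]));u,v=map(int,proj("side",[370,-190,100]))
a=cv2.resize(sd[v-60:v+40,u-70:u+70],(560,400),interpolation=cv2.INTER_CUBIC)
cv2.imwrite("pics/c8.png",a[:,:,::-1])
```

```text
closed True [ 370.01 -190.04  -32.1 ] [-1.73 -0.11  6.38] 28.2917
open True [ 370.   -190.03  -32.11] [-0.69 -0.11  8.24]
(np.float64(343.6136685871776), np.float64(190.2528145200664))
```

Both table touches agree: the real fingertips sit 32 mm short of the reported TCP. Two hypotheses are left, a tool-length error or a world-z error, and the second would also bias the wrist camera. A tilted touch and known lamp lengths will separate them.

```bash
cat >> h.py <<'E'
def tilt(R,axis,deg): return cv2.Rodrigues(np.array(axis,float)*np.radians(deg))[0]@R
def blk(im):
    hs=cv2.cvtColor(im,cv2.COLOR_RGB2HSV);m=((hs[...,1]<80)|(im.max(2)<60)).astype(np.uint8)
    n,l,st,ce=cv2.connectedComponentsWithStats(m);out=[]
    for k in range(1,n):
        x,y,w,h,a=st[k]
        if 400<a<9000 and x>0 and y>0 and x+w<560 and y+h<250:
            vs,us=np.where(l==k);out.append((us,vs))
    return out
E
python3 - <<'E'
from h import *
R=down(20.12-90)
clamp(5)
ax=R[:,1]
for dg in (30,-30):
    Rt=tilt(R,ax,dg)
    try:
        ctrl.movep([370,-190,60],Rt);f=ctrl.movel([370,-190,-45],speed=35,until_force=3);s=read_state();print("tilt",dg,f,s["ee_pos"],s["force"]);ctrl.movel([370,-190,60])
    except ctrl.Unreachable as e: print(dg,e)
release()
ctrl.movep([400,-20,300],down(-69));ctrl.hold(.2)
i=camera_info("wrist");im=capture("wrist");cv2.imwrite("pics/w9.png",im[:,:,::-1]);print(i["origin"],read_state()["time_s"])
for us,vs in blk(im):
    for dz in (0,32):
        j=dict(i);j["origin"]=i["origin"]+[0,0,dz]
        P=np.array([onz("wrist",u,v,24,j)[:2] for u,v in zip(us,vs)],np.float32);r=cv2.minAreaRect(P);print(int(us.mean()),int(vs.mean()),dz,np.array(r[0]),np.array(r[1]),r[2])
E
```

```text
30 the arm cannot follow that straight line within its joint ranges
tilt -30 True [ 368.5  -190.07   -8.01] [-1.84 -0.21  0.92]
[470.21   5.17 488.66] 42.8583
305 71 0 [549.66  -5.32] [126.55  25.88] 1.26437246799469
305 71 32 [555.14  -6.04] [135.27  27.66] 1.2643733024597168
116 106 0 [411.48 249.22] [125.92  34.6 ] 26.7327938079834
116 106 32 [407.44 266.02] [134.59  36.98] 26.73276138305664
218 107 0 [456.15  91.28] [ 28.1  126.23] 76.73739624023438
218 107 32 [455.18  97.21] [ 30.04 134.92] 76.73738861083984
530 102 0 [ 691.33 -389.39] [ 69.66 137.25] 28.289094924926758
530 102 32 [ 706.56 -416.56] [ 74.46 146.7 ] 28.2899227142334
371 154 0 [ 471.34 -143.09] [109.11  43.07] 21.170455932617188
371 154 32 [ 471.42 -153.3 ] [116.63  46.04] 21.17047119140625
```

Run:
```python
from h import *
i=camera_info("wrist");s=read_state();p=s["ee_pos"];R=s["eef_rot"]
for d in (0,16,32,48):
    print(d,[tuple(np.round(proj("wrist",p+R@np.array([x,y,-d]),i)).astype(int)) for x,y in ((9.5,46),(-9.5,46),(9.5,-46),(9.5,65))])
print(R)
im=cv2.imread("pics/w9.png");cv2.imwrite("pics/w9c.png",cv2.resize(im[140:340,60:500],(800,364),interpolation=cv2.INTER_CUBIC))
```

```text
0 [(np.int64(350), np.int64(227)), (np.int64(348), np.int64(255)), (np.int64(203), np.int64(227)), (np.int64(378), np.int64(227))]
16 [(np.int64(355), np.int64(236)), (np.int64(353), np.int64(265)), (np.int64(197), np.int64(236)), (np.int64(386), np.int64(235))]
32 [(np.int64(362), np.int64(246)), (np.int64(359), np.int64(277)), (np.int64(190), np.int64(246)), (np.int64(395), np.int64(245))]
48 [(np.int64(370), np.int64(258)), (np.int64(366), np.int64(292)), (np.int64(183), np.int64(258)), (np.int64(405), np.int64(257))]
[[ 0.93  0.36 -0.  ]
 [ 0.36 -0.93  0.  ]
 [-0.   -0.   -1.  ]]
```

View pics/w9c.png

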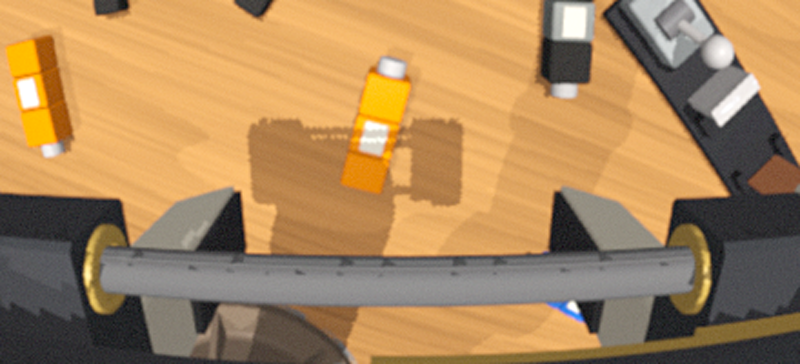

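The actual finger ends at pixel (191,245) match d=32 in the tool frame. So it is a tool-length error: tips 32 mm short along the tool axis, with the wrist camera fine. The stout has meanwhile been knocked to about (471,-143), so I'm re-measuring and grasping with the correction.

```bash
cat >> h.py <<'E'
T=32.0
def mp(p,R): ctrl.movep(np.array(p,float)+T*R[:,2],R)
def ml(p,R,**k): return ctrl.movel(np.array(p,float)+T*R[:,2],frame=R,**k)
def tip(): s=read_state();return s["ee_pos"]-T*s["eef_rot"][:,2]
def lamp(im,i,z,p0,w):
    """caps of lamp near p0: returns centre of caps' outer span, yaw"""
    C=[]
    for c,a,m in blobs(im,amin=120):
        q=onz("wrist",*c,z,i)
        if np.linalg.norm(q[:2]-np.array(p0)[:2])<75 and c[1]<245:
            vs,us=np.where(m);C.append(np.array([onz("wrist",u,v,z,i)[:2] for u,v in zip(us,vs)]))
    if len(C)!=2: print("caps",len(C));return None
    if C[0].mean(0)[0]<C[1].mean(0)[0]: C=C[::-1]
    d=C[0].mean(0)-C[1].mean(0);yaw=np.degrees(np.arctan2(d[1],d[0]));X=d/np.linalg.norm(d);Y=np.array([-X[1],X[0]])
    hi=np.percentile(C[0]@X,99);lo=np.percentile(C[1]@X,1);ac=np.mean([np.median(q@Y) for q in C])
    return yaw,lo,hi,ac,X,Y
E
python3 - <<'E'
from h import *
ctrl.movep([425,-140,300],down(-69));i=camera_info("wrist");im=capture("wrist");cv2.imwrite("pics/w10.png",im[:,:,::-1])
yaw,lo,hi,ac,X,Y=lamp(im,i,36,[470,-145],36);print(yaw,lo,hi,ac)
# plain end is +x (hi); centre 
mid=(lo+hi)/2-6;c=np.r_[X*mid+Y*ac,0];print(c)
R=down(yaw-90)
mp(c+[0,0,110],R);ml(c+[0,0,8],R,speed=120)
clamp(45);s=read_state();print(s["finger_gap"]*92,s["grasp_force"],s["time_s"])
if s["finger_gap"]>.2:
    ml(c+[0,0,100],R,speed=150);ctrl.hold(.1)
    s=read_state();print(s["finger_gap"]*92,s["grasp_force"],s["force"],s["moment"])
E
```

```text
20.753997375219353 351.67952620160946 443.0672462262163 -301.0666566142435
[ 472.66 -142.84    0.  ]
35.50088200249089 44.998510871082544 46.2917
35.66786708853539 44.998878445476294 [ 0.38 -0.47 -4.75] [0.01 0.03 0.02]
```

Run:
```python
from h import *
R=down(CY-90)
def st(t): s=read_state();print(t,CR.T@(tip()-CO),CR.T@s["force"],s["moment"],round(s["finger_gap"]*92,1),round(s["grasp_force"]),s["time_s"])
mp(ch(14,0,110),R);ml(ch(14,0,73),R,speed=120);st("start")
f=ml(ch(-6,0,73),R,speed=20,until_force=2);st(f)
x=(CR.T@(tip()-CO))[0]
im=capture("wrist");cv2.imwrite("pics/w11.png",im[:,:,::-1])
ml(ch(x-17,0,73),R,speed=40);ctrl.hold(.2);st("pushed")
im=capture("side")[:,:,::-1];u,v=map(int,proj("side",ch(0,0,60)))
cv2.imwrite("pics/c11.png",np.hstack([cv2.resize(im[v-60:v+60,u-60:u+60],(400,400),interpolation=cv2.INTER_CUBIC),cv2.resize(cv2.imread("pics/w11.png")[60:340,140:420],(400,400))]))
print(x)
```

```text
start [15.08  0.18 72.97] [ 0.07 -0.01 -4.03] [-0.04 -0.11  0.03] 35.9 45 48.575
True [ 7.53  0.31 72.7 ] [ 3.91 -0.89 -3.49] [ 0.36 -0.47  0.02] 36.3 45 49.0833
pushed [-8.06  0.84 72.34] [ 7.77  1.47 -6.09] [ 1.47 -0.68 -0.04] 35.8 45 49.9167
7.525562222948738
```

View pics/c11.png

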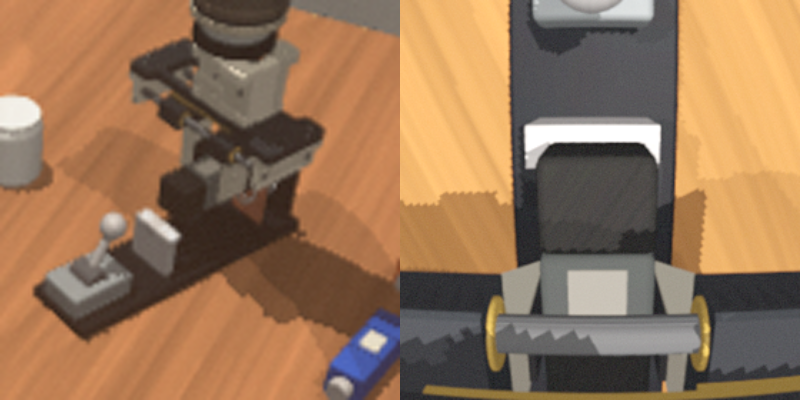

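The stout is held level, its boss has squeezed the plate about 17 mm, and its plain end is clear of the lip. Lowering it.

Run:
```python
from h import *
R=down(CY-90)
def st(t): s=read_state();print(t,CR.T@(tip()-CO),CR.T@s["force"],s["moment"],round(s["finger_gap"]*92,1),round(s["grasp_force"]),s["time_s"])
f=ml(ch(-10.5,-.3,23),R,speed=50,until_force=12);st(f)
if not f or tip()[2]<27:
    ml(ch(.5,-.3,23),R,speed=40);ctrl.hold(.1);st("fwd")
    im=capture("side")[:,:,::-1];u,v=map(int,proj("side",ch(0,0,40)));a=im[v-60:v+60,u-60:u+60]
    release();st("open")
    z=tip();ml(z+[0,0,100],R,speed=150)
    ctrl.movep([440,-300,330],R);im=capture("side")[:,:,::-1];b=im[v-60:v+60,u-60:u+60]
    w=capture("wrist");cv2.imwrite("pics/w12.png",w[:,:,::-1]);c=w[60:260,200:400,::-1]
    cv2.imwrite("pics/c12.png",np.hstack([cv2.resize(q,(266,400),interpolation=cv2.INTER_CUBIC) if 0 else cv2.resize(q,(266,266),interpolation=cv2.INTER_CUBIC) for q in (a,b,c)]))
```

```text
False [-8.94 -0.36 22.85] [ 7.02 -0.86 -3.52] [ 1.35 -0.84 -0.02] 35.7 45 51.1167
fwd [ 0.42 -0.4  22.85] [ 4.12 -0.46 -5.84] [ 0.76 -0.77  0.08] 35.4 45 51.6417
open [ 0.52 -0.3  22.99] [-0.05 -0.18 -0.44] [-0.07 -0.11  0.02] 92.2 0 52.7083
```

View pics/c12.png

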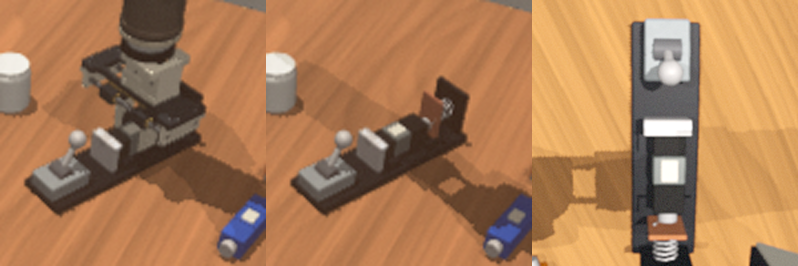

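The lamp is seated: plain end under the lip, boss on the plate, spring force 4.1 N, which is 6 mm of squeeze. Switching on next, then on to the rack. I'm using numbers only from here, because one picture view remains.

Run:
```python
from h import *
R=down(CY-90)
clamp(10)
mp(ch(88,0,120),R);ml(ch(88,0,60),R,speed=120)
f=ml(ch(168,0,60),R,speed=50,until_force=7);s=read_state();print(f,CR.T@(tip()-CO),CR.T@s["force"])
p=tip();ml(p-CR@np.array([12,0,0.]),R);ml(tip()+[0,0,70],R)
release()
ctrl.movep([440,-300,300],R);w=capture("wrist");i=camera_info("wrist");cv2.imwrite("pics/w13.png",w[:,:,::-1])
g=cv2.cvtColor(w,cv2.COLOR_RGB2GRAY)
c=cv2.HoughCircles(cv2.resize(g[40:200,240:370],None,fx=4,fy=4,interpolation=cv2.INTER_CUBIC),cv2.HOUGH_GRADIENT,1.5,60,param1=80,param2=25,minRadius=25,maxRadius=55)
if c is not None:
    for x,y,r in c[0][:3]: u,v=240+x/4,40+y/4;print(u,v,r/4,CR.T@(onz("wrist",u,v,65,i)-CO))
# rack view
ctrl.movep([480,190,330],down(-45));i=camera_info("wrist");w=capture("wrist");cv2.imwrite("pics/w14.png",w[:,:,::-1]);print(i["origin"],read_state()["time_s"])
print(proj("wrist",[610,265,40],i))
```

```text
True [142.03   0.59  59.49] [-3.49 -0.11  4.13]
303.9375 195.0625 12.700001 [10.99 -0.67 65.  ]
295.3125 112.1875 11.875 [120.71  11.85  65.  ]
306.5625 72.8125 10.225 [172.72  -2.48  65.  ]
[533.81 240.62 519.54] 63.8333
(np.float64(302.7016153476741), np.float64(71.91229105036066))
```

Run:
```python
from h import *
a=cv2.imread("pics/w1.png");b=cv2.imread("pics/w13.png")
for im in (a,b):
    g=im[55:100,285:325].min(2);ys,xs=np.where(g>185);print("ball px",xs.mean()+285,ys.mean()+55,len(xs))
t=cv2.imread("pics/top0.png")[:,:,::-1].copy()
def bars(im,cam,i,z):
    hs=cv2.cvtColor(im,cv2.COLOR_RGB2HSV);m=((hs[...,1]<75)&(hs[...,2]>90)).astype(np.uint8)
    n,l,st,ce=cv2.connectedComponentsWithStats(m)
    for k in range(1,n):
        if st[k,4]>300:
            vs,us=np.where(l==k);P=np.array([onz(cam,u,v,z,i)[:2] for u,v in zip(us,vs)],np.float32);r=cv2.minAreaRect(P);
            if max(r[1])>150 and min(r[1])<60: print(cam,ce[k],st[k],r)
bars(t,"top",camera_info("top"),77)
w=cv2.imread("pics/w14.png")[:,:,::-1].copy();bars(w,"wrist",camera_info("wrist"),77)
```

```text
ball px 305.5584415584416 79.41929499072356 539
ball px 305.9193245778612 79.54033771106941 533
top [144.41 172.91] [112 138  66  70 486] ((639.69580078125, 323.08148193359375), (15.946724891662598, 269.2555236816406), 47.98675537109375)
wrist [289.79  26.38] [ 193   19  195   19 1947] ((641.6871337890625, 321.3071594238281), (15.312224388122559, 270.01898193359375), 47.908111572265625)
```

Bar from both cameras: centre ≈ (641.5, 321.5), rack yaw 47.95°. The lever ball is back at its starting pixel, so it is fully on. Checking that the rack poses are reachable both ways round.

```bash
cat >> h.py <<'E'
RY=47.95;RR=yawm(RY);RO=np.array([641.5,321.5,0])-RR@np.array([34.7,0,0])
def rackpose(y,s,delta,h,up=0,lift=0):
    """tip pose for lamp held mid-length, tips h above its underside; low corner 'up' mm up slope and 'lift' mm off it"""
    b=np.radians(25);t=np.radians(25+delta)
    d0=np.array([np.cos(b),0,np.sin(b)]);n0=np.array([-np.sin(b),0,np.cos(b)])
    d=np.array([np.cos(t),0,np.sin(t)]);n=np.array([-np.sin(t),0,np.cos(t)])
    p=np.array([-65,y,30])+d0*up+n0*lift+65*d+h*n
    Y=np.array([0,s,0.]);z=-n
    return RO+RR@p,RR@np.c_[np.cross(Y,z),Y,z]
E
python3 - <<'E'
from h import *
print(RO)
for s in (1,-1):
    for y in (-96,-32,32,96):
        for de,l in ((0,0),(0,60),(16,0),(16,60)):
            p,R=rackpose(y,s,de,13,4,l);q=solver.inverse_kinematics(p+T*R[:,2],R);print(s,y,de,l,q)
E
```

```text
[618.26 295.73   0.  ]
1 -96 0 0 [ 22.77  50.35 -62.13 102.57  59.26  36.33  73.5 ]
1 -96 0 60 [ 25.32  43.26 -61.68 103.27  47.09  36.22  82.68]
1 -96 16 0 [ 29.93  48.06 -58.56 114.76  91.78  12.89  45.  ]
1 -96 16 60 [ 35.96  43.41 -64.12 115.26  67.11  14.29  67.9 ]
1 -32 0 0 [ 18.86  47.78 -62.12 107.83  64.35  34.49  62.11]
1 -32 0 60 [ 21.49  40.07 -61.65 108.55  50.49  33.47  72.9 ]
1 -32 16 0 [ 25.35  45.51 -58.68 120.56 114.19  15.66  16.77]
1 -32 16 60 [ 27.05  35.43 -55.91 121.42  90.51   6.99  36.08]
1 32 0 0 [ 13.91  45.47 -62.02 112.2   69.59  33.64  50.2 ]
1 32 0 60 [ 16.6   37.21 -61.61 112.94  54.59  31.68  62.04]
1 32 16 0 [ 19.78  43.66 -59.45 125.49 124.89  21.07  -0.37]
1 32 16 60 [ 22.31  33.26 -57.85 126.36 116.35  11.51   3.87]
1 96 0 0 [  7.95  43.53 -61.83 115.61  74.41  33.85  38.38]
1 96 0 60 [ 10.64  34.84 -61.56 116.37  59.06  31.05  50.48]
1 96 16 0 [ 12.68  42.04 -59.89 129.46 128.63  27.2  -11.57]
1 96 16 60 [ 15.37  30.97 -58.63 130.36 123.88  16.96 -11.3 ]
-1 -96 0 0 [ 17.03  44.39 -50.41 103.02  45.82  28.57 -97.  ]
-1 -96 0 60 [ 22.48  40.32 -55.
[... 255 characters left out ...]
 36.15 -53.64 108.85  41.2   28.92 -99.75]
-1 -32 16 0 [  7.4   34.59 -31.14 121.85 211.84   8.9   91.37]
-1 -32 16 60 [  27.05   35.43  -55.91  121.42   90.51    6.99 -143.92]
-1 32 0 0 [   2.29   36.26  -41.92  113.06   49.9    20.03 -115.39]
-1 32 0 60 [   9.97   31.95  -50.17  113.39   41.96   25.25 -107.7 ]
-1 32 16 0 [ -7.54  30.45 -20.16 127.5  206.5   15.46  88.29]
-1 32 16 60 [  3.27  24.46 -31.18 127.62 216.57   7.93  78.7 ]
-1 96 0 0 [  -8.17   32.66  -35.8   116.79   52.38   16.62 -125.66]
-1 96 0 60 [   0.93   28.21  -45.93  117.02   43.37   22.46 -116.66]
-1 96 16 0 [-24.09  27.81  -9.27 132.22 200.09  20.38  85.79]
-1 96 16 60 [-13.79  20.52 -20.08 132.36 202.72  12.06  83.82]
```

```bash
cat >> h.py <<'E'
def mom(n=4):
    a=[]
    for _ in range(n): ctrl.hold(.06);a.append(read_state()["moment"])
    return np.mean(a,0)
def find(p0,yaw0):
    a=np.radians(yaw0);X=np.array([np.cos(a),np.sin(a),0])
    ctrl.movep(np.array([p0[0],p0[1],0])-48*X+[0,0,300],down(yaw0-90));i=camera_info("wrist");im=capture("wrist")
    r=lamp(im,i,26,p0,26)
    if r is None: cv2.imwrite("pics/fail.png",im[:,:,::-1]);return None
    yaw,lo,hi,ac,X,Y=r;c=np.r_[X*(lo+hi)/2+Y*ac,0];print("lamp",c,yaw,"span",hi-lo,"off",c[:2]-np.array(p0));return c,yaw
def held(): s=read_state();return s["finger_gap"]*92
def pick(c,yaw,h=13,phi=0,grip=55,up=120):
    R0=down(yaw-90);R=tilt(R0,R0[:,1],phi)
    mp(c+[0,0,h+60],R);m0=mom();ml(c+[0,0,h],R,speed=120);clamp(grip);print("gap",held(),read_state()["time_s"])
    if held()<20: return None
    ml(c+[0,0,up],R,speed=150);m1=mom();Y=R0[:,1]*-1  # lamp left axis
    s=read_state();X=R0[:,0];Yl=np.array([-X[1],X[0],0]);t=(m1-m0)@Yl
    print("torque about lamp-left",t,"dm",m1-m0,"F",s["force"],"gap",held());return t
E
python3 - <<'E'
from h import *
r=find([455,92],-14) if 0 else None
t=cv2.imread("pics/top0.png")
# yaw from wrist caps seen earlier: C caps (500,73)-(419.8,89.8)
r=find([456,92],-12)
if r: print(pick(*r))
E
```

```text
lamp [456.4   92.36   0.  ] -13.225890998640923 span 124.75380732951271 off [0.4  0.36]
gap 25.848599945322484 67.4917
torque about lamp-left -0.06807988524069673 dm [ 0.01 -0.07  0.01] F [ 0.07  1.29 -3.23] gap 25.799167523171
-0.06807988524069673
```

```bash
sed -i 's/def mom(n=4)/def mom(n=10)/; s/ctrl.hold(.06);a.append/ctrl.hold(.03);a.append/' h.py
python3 - <<'E'
from h import *
F=[];M=[]
for _ in range(20): ctrl.hold(.03);s=read_state();F.append(s["force"]);M.append(s["moment"])
print(np.mean(F,0),np.std(F,0),np.mean(M,0),np.std(M,0))
R0=down(-13.226-90);X=R0[:,0];print("t",np.mean(M,0)@np.array([-X[1],X[0],0]),held(),read_state()["time_s"])
E
```

```text
[ 0.09 -0.07 -2.65] [0.47 0.62 0.56] [ 0.02 -0.05  0.  ] [0.03 0.03 0.03]
t -0.04779214970610885 25.492107400624846 69.2583
```

Run:
```python
from h import *
im=capture("side");t=tip();a=np.radians(-13.226);X=np.array([np.cos(a),np.sin(a),0])
print(t);
for k in (65,52,-52,-65): print(k,np.round(proj("side",t+k*X)),[np.round(proj("side",t+k*X+[0,0,z])) for z in (-20,20)])
u,v=map(int,proj("side",t))
cv2.imwrite("pics/c15.png",cv2.resize(im[v-70:v+50,u-80:u+80,::-1],None,fx=4,fy=4,interpolation=cv2.INTER_CUBIC))
for c,ar,m in blobs(im,amin=15,th=60):
    if abs(c[0]-u)<70 and abs(c[1]-v)<50: print(c,ar)
```

```text
[456.43  92.37 120.04]
65 [252. 228.] [array([252., 233.]), array([251., 222.])]
52 [255. 230.] [array([256., 235.]), array([255., 225.])]
-52 [287. 252.] [array([286., 257.]), array([287., 247.])]
-65 [291. 255.] [array([291., 260.]), array([291., 249.])]
[271.5  197.44] 143
```

Run:
```python
from h import *
im=capture("side")
for u in (248,250,252,254,286,288,290,292):
    col=im[205:280,u].astype(int);d=(col.max(1)<70);r=np.where(d)[0]+205;print(u,r.min() if len(r) else None,r.max() if len(r) else None,len(r))
```

```text
248 239 239 1
250 241 241 1
252 241 242 2
254 241 242 2
286 207 258 29
288 205 258 32
290 205 256 23
292 205 255 16
```

Run:
```python
from h import *
im=capture("wrist");i=camera_info("wrist");t=tip();a=np.radians(-13.226);X=np.array([np.cos(a),np.sin(a),0]);Y=np.array([-X[1],X[0],0])
for dz in (-20,0,20): print(dz,[np.round(proj("wrist",t+k*X+s*13*Y+[0,0,13+dz*k/65],i)) for k,s in ((65,1),(65,-1),(35,1),(35,-1))])
for c,ar,m in blobs(im,amin=300):
    vs,us=np.where(m)
    if c[1]<260 and abs(c[0]-280)<60: print(c,ar,us.min(),us.max(),vs.min(),vs.max(),"top row width",np.ptp(us[vs<vs.min()+4]))
```

```text
-20 [array([252., 140.]), array([303., 140.]), array([251., 202.]), array([304., 202.])]
0 [array([248., 142.]), array([307., 142.]), array([249., 207.]), array([305., 207.])]
20 [array([243., 146.]), array([311., 146.]), array([247., 214.]), array([307., 214.])]
[278.89 179.42] 3973 252 306 142 217 top row width 48
```

Moment clearly negative about lamp-left: its heavy end is at −X (tool −x), and the cap width shows no droop. Placing it in channel −96.

```bash
cat >> h.py <<'E'
def place(y,s,delta=0,phi=0,h=13,z1=4,up0=14):
    def P(up,lift):
        p,R=rackpose(y,s,delta,h,up,lift)
        if phi: R=tilt(R,R[:,1],phi)
        return p,R
    mp(*P(up0,90));print("gap",held(),read_state()["time_s"])
    if held()<20: return False
    ml(*P(up0,z1+10),speed=120);f0=ml(*P(up0,z1),speed=40,until_force=8)
    p,R=P(up0,z1)
    b=np.radians(25);d0=RR@np.array([np.cos(b),0,np.sin(b)]);n0=RR@np.array([-np.sin(b),0,np.cos(b)])
    t=tip();f1=ml(t-d0*(up0+12),R,speed=30,until_force=5);e=tip()-p;print("foot contact",f0,f1,"up",up0+e@d0,"lift",z1+e@n0)
    t=tip();f2=ml(t-n0*(z1+6),R,speed=20,until_force=5);e=tip()-p;print("slope contact",f2,"up",up0+e@d0,"lift",z1+e@n0,"gap",held())
    release();t=tip();ml(t-R[:,2]*90,R,speed=150);print("t",read_state()["time_s"]);return True
E
python3 - <<'E'
from h import *
place(-96,-1)
r=find([408,250],20)
if r: print(pick(*r))
E
```

```text
gap 25.33246357740702 70.3333
foot contact False True up 2.108610753690991 lift 3.9407885784543186
slope contact True up 2.2130193517875814 lift 0.06411989439865273 gap 25.635961834901497
t 74.25
lamp [409.65 254.11   0.  ] 26.59588242043146 span 124.63570104603275 off [1.65 4.11]
gap 25.715990898578305 78.6583
torque about lamp-left 0.11152134694008 dm [-0.04  0.1   0.02] F [-0.83 -0.26 -2.82] gap 25.144428924125744
0.11152134694008
```

Contacts match the rack geometry within 2 mm. The second lamp's heavy end is at +X, so I'm placing it the other way round in channel 96, then picking the third.

Run:
```python
from h import *
ok=place(96,1)
if ok:
    r=find([550,-6],3)
    if r: print(pick(*r),r)
```

```text
gap 25.30239095882281 82.6667
foot contact False True up -0.7284762699730969 lift 3.9707193203246582
slope contact True up -0.5937849032815912 lift -0.04115097867958273 gap 25.38519320732431
t 86.6333
caps 3
```

```bash
python3 - <<'E'
s=open('h.py').read()
s=s.replace('''    if len(C)!=2: print("caps",len(C));return None
''','''    if len(C)<2: print("caps",len(C));return None
    from itertools import combinations
    def cost(q): a,b=q[0].mean(0),q[1].mean(0);return abs(np.linalg.norm(a-b)-(95 if w==26 else 63))+np.linalg.norm((a+b)/2-np.array(p0)[:2])
    C=list(min(combinations(C,2),key=cost));print("pair cost",cost(C))
''')
open('h.py','w').write(s)
E
python3 - <<'E'
from h import *
r=find([550,-6],0)
if r: print(pick(*r),r)
E
```

```text
pair cost 3.005431039093304
lamp [550.69  -4.87   0.  ] 0.7146073530995075 span 123.84175543776877 off [0.69 1.13]
gap 25.479359837660347 92.0417
torque about lamp-left -0.0800170923281499 dm [-0.02 -0.08  0.02] F [-0.21 -0.09 -2.19] gap 25.374782940884508
-0.0800170923281499 (array([550.69,  -4.87,   0.  ]), np.float64(0.7146073530995075))
```

Third lamp: heavy end at −X. Its channel will have a neighbour that the fully opening fingers would nudge. I'll regrasp with the tool tilted 16° so the lamp can be let go pitched up, with the fingers above the neighbour, and its light end drops onto the bar.

```bash
cat >> h.py <<'E'
def regrasp(c,yaw,s,delta):
    R=down(yaw-90);ml(c+[0,0,14],R,speed=120);release();ml(c+[0,0,73],R,speed=150)
    return pick(c,yaw,phi=s*delta)
E
python3 - <<'E'
from h import *
c=np.array([550.69,-4.87,0]);yaw=0.7146
r=regrasp(c,yaw,-1,16)
if r is not None: place(-32,-1,16,-16,z1=5)
E
```

```text
gap 25.677860265700357 98.4417
torque about lamp-left -0.23257873392898823 dm [-0.   -0.23 -0.01] F [ 0.06 -0.54 -2.05] gap 25.26169228850706
gap 25.21926458414332 100.6083
foot contact False True up 4.301768057762985 lift 4.99518667411704
slope contact True up 4.790494572376126 lift 3.26273637039992 gap 25.775906110018646
t 104.4083
```

Run:
```python
from h import *
t=capture("top");cv2.imwrite("pics/top16.png",t[:,:,::-1])
r=find([645,-45],13)
if r: print(pick(*r),r)
```

```text
pair cost 5.04141048061415
lamp [648.1  -45.34   0.  ] 12.879560992755131 span 124.91041195939272 off [ 3.1  -0.34]
gap 25.376989673253878 108.8
torque about lamp-left -0.11150114151699593 dm [-0.   -0.12  0.01] F [-0.65 -0.28 -3.33] gap 25.718253489346196
-0.11150114151699593 (array([648.1 , -45.34,   0.  ]), np.float64(12.879560992755131))
```

Run:
```python
from h import *
t=cv2.imread("pics/top16.png")[:,:,::-1].copy();hs=cv2.cvtColor(t,cv2.COLOR_RGB2HSV)
for nm,m in (("white",(hs[...,1]<60)&(hs[...,2]>150)),("dark",(t.max(2)<70))):
    n,l,st,ce=cv2.connectedComponentsWithStats(m.astype(np.uint8))
    for k in range(1,n):
        if st[k,4]>=12 and 105<ce[k][0]<215 and 130<ce[k][1]<240: print(nm,st[k,4],RR.T@(onz("top",*ce[k],80)-RO))
c=np.array([648.1,-45.34,0]);yaw=12.88
r=regrasp(c,yaw,-1,16)
if r is not None: place(32,-1,16,-16,z1=5)
```

```text
white 31 [  33.51 -122.08   80.  ]
white 47 [ 33.7  -63.59  80.  ]
white 48 [ -3.56 -96.02  80.  ]
white 157 [33.85 33.36 80.  ]
white 67 [ -7.82 -31.38  80.  ]
white 133 [-53.69  18.24  80.  ]
white 37 [ 34.15 124.69  80.  ]
white 99 [-16.62  96.34  80.  ]
dark 82 [ 32.68 -95.78  80.  ]
dark 501 [ -64.99 -101.63   80.  ]
dark 87 [ 33.31 -30.8   80.  ]
dark 802 [-69.42  36.83  80.  ]
dark 95 [33.1  97.58 80.  ]
gap 25.353469691134087 115.1833
torque about lamp-left -0.2755283439987816 dm [ 0.09 -0.26 -0.01] F [-0.18  0.1  -2.61] gap 24.864276473463107
gap 25.586609176095926 117.6583
foot contact False True up 3.396531155006384 lift 5.016938585864163
slope contact True up 3.913025466694428 lift 3.3839283344577584 gap 25.500337504288265
t 121.475
```

Run:
```python
from h import *
ctrl.movep([460,170,330],down(-42));w=capture("wrist");
i=camera_info("wrist");cv2.imwrite("pics/w17.png",w[:,:,::-1])
ctrl.movep([400,-200,330],down(-45));t=capture("top");s=capture("side")
cv2.imwrite("pics/t17.png",t[:,:,::-1]);cv2.imwrite("pics/s17.png",s[:,:,::-1])
u0=w[0:200,130:420];a=cv2.resize(u0,(435,300),interpolation=cv2.INTER_CUBIC)
b=cv2.resize(s[225:365,120:290],(364,300),interpolation=cv2.INTER_CUBIC)
c=cv2.resize(t[190:290,290:430],(420,300),interpolation=cv2.INTER_CUBIC)
d=cv2.resize(s[110:230,260:410],(375,300),interpolation=cv2.INTER_CUBIC)
A=np.hstack([a,b])[:,:795];B=np.hstack([c,d])[:,:795]
cv2.imwrite("pics/c17.png",np.vstack([A,B])[:,:,::-1])
hs=cv2.cvtColor(t,cv2.COLOR_RGB2HSV)
for nm,m in (("white",(hs[...,1]<60)&(hs[...,2]>150)),("dark",(t.max(2)<70))):
    n,l,st,ce=cv2.connectedComponentsWithStats(m.astype(np.uint8))
    for k in range(1,n):
        if st[k,4]>=12 and 105<ce[k][0]<215 and 130<ce[k][1]<240: print(nm,st[k,4],RR.T@(onz("top",*ce[k],80)-RO))
print(read_state()["time_s"])
```

```text
white 28 [  33.8  -122.53   80.  ]
white 46 [ 33.81 -63.9   80.  ]
white 96 [-16.04 -95.43  80.  ]
white 45 [34.12  0.34 80.  ]
white 92 [-16.25 -31.46  80.  ]
white 44 [34.46 64.35 80.  ]
white 94 [-16.52  32.84  80.  ]
white 34 [ 34.24 125.31  80.  ]
white 92 [-16.73  96.11  80.  ]
dark 83 [ 32.66 -95.91  80.  ]
dark 90 [ 33.13 -30.67  80.  ]
dark 82 [-62.68 -94.09  80.  ]
dark 92 [33.35 33.58 80.  ]
dark 78 [-62.11 -31.38  80.  ]
dark 95 [33.1  97.58 80.  ]
dark 81 [-61.82  31.05  80.  ]
dark 83 [-61.96  92.48  80.  ]
123.9583
```

View pics/c17.png

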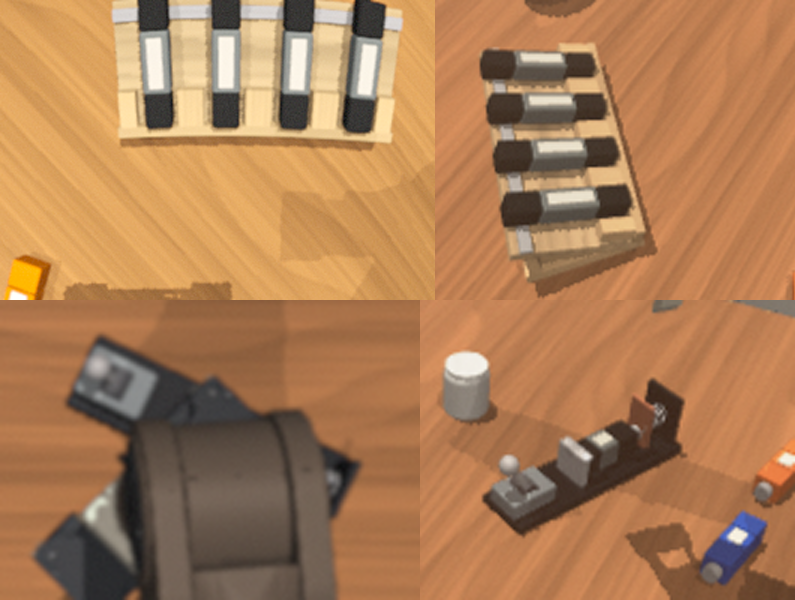

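The composite shows all four lamps lying in their own channels (tops at crop (155,60), (227,60), (297,60) and (366,65)), level with each other against the foot board. The stout sits under the lip with its boss on the plate, and the lever ball at (510,465) leans away from the lamp.

```bash
python3 -c "
from station import *
print(hand_in())"
```

```text
the job is handed in; nothing more can be done
None
```

The job is handed in at about 124 s on the robot clock: the charger was switched off, the stout lamp seated, the charger switched on again, and all four slim lamps lie heavy end down, one per rack channel; the heavy-end reading was weakest for the first lamp (channel −96).

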